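Shut the roll-top bread bin and its drawer

TASK

Shut the bread bin: with the fingertips push its half-open roll-top lid right down and the open drawer below it fully home, in either order and without slamming. Do not grip, pull or lift anything, and leave the loaf inside and the mugs, jam jar and bowl round the bin standing where they are.

Things in the scene. Friction and masses are not known exactly. Their poses are not given: they have to be found in the camera images.
- bin: Bread bin, fixed to the counter, 360 wide (its y) x 285 deep (its x) x 205 mm high. Origin on the counter under the middle of the half-round bread compartment; x points to its back, -x is its front, z up. Lower part: wooden base 75 mm high whose front face lies at x = -150 mm, with one drawer. On it, between two half-round wooden cheeks of radius 130 mm, a black roll-top lid (front half) and a fixed black back shell.
- lid_axis (a point): Middle of the roll-top's turning axis: 75 mm above the counter over the bin's origin. The axis runs along the bin's y.
- rolltop (a joint): Roll-top lid, turning about lid_axis: 0 = shut (leading edge down on the base, at a firm stop), grows in rad as the lid rolls up and back; starts 0.5 to 0.9. Outer radius 125 mm. A stiff pivot: it stays where it is left, and its lip needs about 1 to 5 N along its arc.
- lip (a point): Middle of the lid's copper lip, a straight bar 100 mm long (along the bin's y), 9 mm thick, standing 25 mm radially out from the lid; this point lies 137.5 mm from lid_axis. Elevation of the lip seen from lid_axis, above the bin's forward direction = rolltop value + 0.227 rad. To shut the lid the lip is pushed on its upper (rear) face, forward and down along its arc; shut, it stands 106 mm above the counter, its outer edge 4 mm behind the base's front face.
- drawer (a joint): Drawer in the base of the bin: 0 = fully home, front flush with the base, at a firm stop; grows in m as it slides out towards the bin's front; starts 0.045 to 0.09. Sliding friction about 2 N; it stays where it is left. The front is 332 wide, from 8 to 63 mm above the counter; a bread knife fixed in the drawer stays below its rim.
- drawer_bar (a point): Middle of the drawer's copper bar handle: a round bar 12 mm thick and 90 mm long along the bin's y, centre line 30 mm in front of the drawer front and 35.5 mm above the counter, on a post at each end.
- loaf: Loaf in the bread compartment, 96 x 222 x 78 mm, loose; origin under its middle, on the compartment floor 75 mm above the counter. To be left alone.
- mug_a: Copper mug, radius 41, 92 mm high, with an ear at its own +y; origin under its middle. To be left alone.
- mug_b: Copper mug like the other. To be left alone.
- jam: Jam jar with a red cap, radius 34, 100 mm high; origin under its middle. To be left alone.
- bowl: Small white sugar bowl, radius 45, 48 mm high; origin under its middle. To be left alone.

How it is judged:
By the outcome, as a careful person would: the job done as asked, in the order asked, and still so for the second after the job is handed in, with the robot touching nothing.
It also fails if it takes over 43 s, if anything falls off the work surface, if the arm or the gripper's body presses on something with over 40 N, if the wrist force passes 120 N, or if a joint passes its speed limit or range.

ROBOT

A 6-joint arm with a two-finger parallel gripper is mounted at the origin on the work surface. World frame = base frame: x ahead of the robot, y to its left, z up, the work surface at z = 0. Lengths are in m, angles in rad, forces in N, time in s.
With the tool pointing down it reaches from about 0.425 to 1.125 m from the base axis. Payload 14.9 kg.
Tool frame: the origin (TCP) lies at the very end of the fingers, on their centre line; the grasp point (between the pads) lies 19 mm behind it; z points along the fingers, y is the line along which they close (so a half turn about z gives the same grasp; the last joint's range is limited). The gripper opens to 91 mm and grips with 3 to 60 N. Pads are 32 mm wide; open, the fingers measure 118 mm over their backs; the gripper's body (76 mm by 178 mm) begins 60 mm behind the grasp point.
Start: joints at [1.125, 0.379, 1.734, -0, 1.028, -0.033], TCP at [0.281, 0.641, 0.214] pointing down, gripper open.
Joint ranges: [-2.77, 2.77], [-0.74, 2.19], [0, 2.66], [-1.06, 4.2], [0.31, 2.87], [-3.08, 3.08]. Speed limits (rad/s): [1.89, 1.89, 2.39, 3.14, 3.14, 3.14].

INTERFACE

Orientations are given as a unit quaternion [x, y, z, w].
In Python, from workcell import manip gives the robot as it stands. The module is installed in compiled form; this text tells all that it offers.
- The arm moves only by the tool send_rows, never from a script. Its arguments are lists of equal length, an entry for each row: "travel": the shift along the tool's x, y, z in mm, a list of three; "twist": the turn, a rotation vector about the tool's x, y, z in rad, a list of three; "jaw": the finger opening in mm, from 0 to 91.2. In form: {"travel": [[x, y, z], ...], "twist": [[wx, wy, wz], ...], "jaw": [jaw, ...]}. A call has 1 to 12 rows; each row is the pose to reach, as a shift and turn from the pose commanded when the call began, along the tool's axes at that moment; what a row does not reach only later rows make up. A row lasts 1/12 s, in which the tool goes at most 41.7 mm and 7.16 degrees, less where a joint would pass 70% of its speed; a pose out of reach is approached as far as the arm can. A call with a gripper value outside its range is refused whole. The fingers move at their own pace and stop on an object; the grip force is fixed at half the most. Time passes only in rows, so rows that repeat a pose let the fingers close. It gives the time, the measured TCP pose, the force, the opening and the grip force at its end, in the units of the state.
- manip.read_state(): the state, without advancing time (a new reading comes with each control period).
- manip.grab_frame(name): name is "scene" or "side" or "wrist"; returns the picture (400x640x3 uint8, blue, green, red); there is no depth.
- manip.get_calibration(name): a dict with "fov_y" (degrees; the focal length in pixels is half the picture's height over the tangent of half this angle, whatever the lens; pixels are square), "cx", "cy" (the principal point, pixels), "dist_coeffs" ([k1, k2, p1, p2, k3] as OpenCV has them; the pictures are not rectified), "R" (3x3) and "t" (3): a world point X has camera coordinates R X + t. Camera axes: x right, y down, z forward; pixel columns grow to the right and rows downward; lengths in m; the calibration is good to about 2 mm. A picture is of the moment at which its call begins: read the wrist's pose just before it. get_calibration takes no time and is no camera call; for the wrist camera it gives the pose at the moment of the call.
- manip.finish_job(): hands the job in; it is judged then, once.
The state is a dict: "time_s": time; "joint_positions": joint angles; "qd": joint speeds; "tau": joint torques, N m; "ee_pos": TCP position; "tool_rot": TCP orientation; "ft_force": force on the tool from outside, world axes, zero at the start; "wrist_torque": the same for the moment, N m; "finger_gap": finger opening in m; "finger_force": force on a finger pad.
Only numpy, scipy, OpenCV 4.12 (cv2) and the standard library are available. Lean on these libraries where they do the work, as an engineer would, in place of code of your own. Each camera call takes 0.05 s, during which the arm holds its last target. There are 200 camera calls.

## Working session

There is one attempt and no reset: what is moved stays moved. The work goes in short steps, Python scripts to look and compute and a tool call to move; the robot and the scene stay as the last step left them, time stands still between calls to the robot, and variables do not carry over. Pictures are saved under pics/ and viewed, at most 10 in all, crops included, and the job is handed in when it is done.

Besides the shell and the picture viewer there is one more tool, called after "Call:" by a JSON object that holds its "op" and its "data", one argument or row to a line. send_rows: Moves the arm, as the interface text tells. Its arguments: {"type":"object","properties":{"travel":{"type":"array"},"twist":{"type":"array"},"jaw":{"type":"array"}},"required":["travel","twist","jaw"]}

```bash
mkdir -p pics
python3 - <<'E'
from workcell import manip
import cv2
s=manip.read_state();print(s['time_s'],s['ee_pos'],s['tool_rot'],s['finger_gap'])
for n in('scene','side'):
    cv2.imwrite(f'pics/{n}0.png',manip.grab_frame(n)); c=manip.get_calibration(n);print(n,c)
E
```

```text
0.0 [0.28066651 0.64080858 0.21326242] [ 2.04949722e-01  9.78772332e-01 -5.62219697e-04 -1.33134922e-04] 0.09088994464243468
scene {'fov_y': 56.299052363897864, 'cx': 312.77634100339014, 'cy': 195.65401644622165, 'dist_coeffs': array([-0.00350247,  0.        ,  0.        ,  0.        ,  0.        ]), 'R': array([[ 0.7397509 ,  0.67271578, -0.01490288],
       [ 0.56146106, -0.62931351, -0.53733229],
       [-0.37085049,  0.38912465, -0.84323894]]), 't': array([-0.4204503 , -0.26210519,  1.18185432])}
side {'fov_y': 54.056557492005524, 'cx': 322.1722870803781, 'cy': 197.49042158178924, 'dist_coeffs': array([0.00065067, 0.        , 0.        , 0.        , 0.        ]), 'R': array([[-0.16040877, -0.98702861,  0.0065997 ],
       [-0.85253887,  0.13517607, -0.50488108],
       [ 0.49743995, -0.08661385, -0.86316368]]), 't': array([0.071711  , 0.53396244, 0.68369287])}
```

View pics/scene0.png

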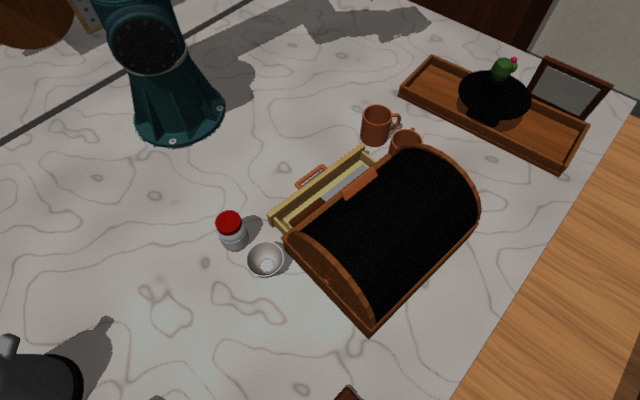

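View pics/side0.png

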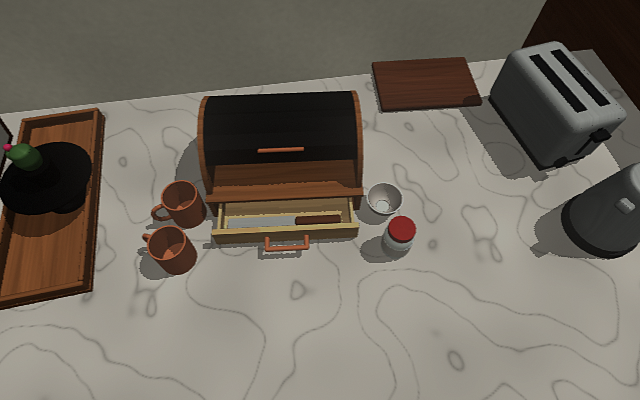

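The scene view shows the bin around (380,230), with the jar at (230,230), the bowl at (266,262) and the mugs at (376,125) and (405,142). The side view shows the lid lip at (280,150), the drawer bar at (287,243), the mugs on the left and the bowl and jar on the right. I'll enlarge both to pick points.

Run:
```python
import cv2
a=cv2.imread('pics/side0.png')[80:290,140:420];cv2.imwrite('pics/side0c.png',cv2.resize(a,(784,588),interpolation=2))
a=cv2.imread('pics/scene0.png')[95:340,205:490];cv2.imwrite('pics/scene0c.png',cv2.resize(a,None,fx=2.4,fy=2.4,interpolation=2))
```

```text
(no output)
```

View pics/side0c.png

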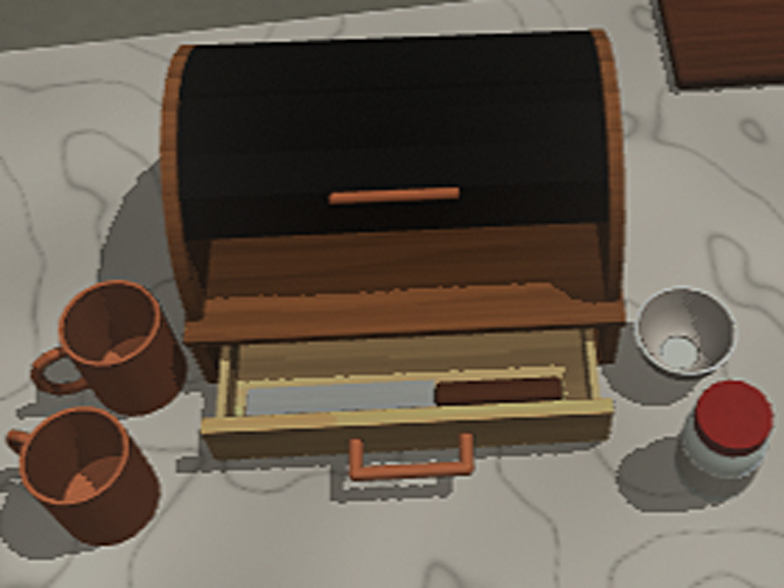

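View pics/scene0c.png

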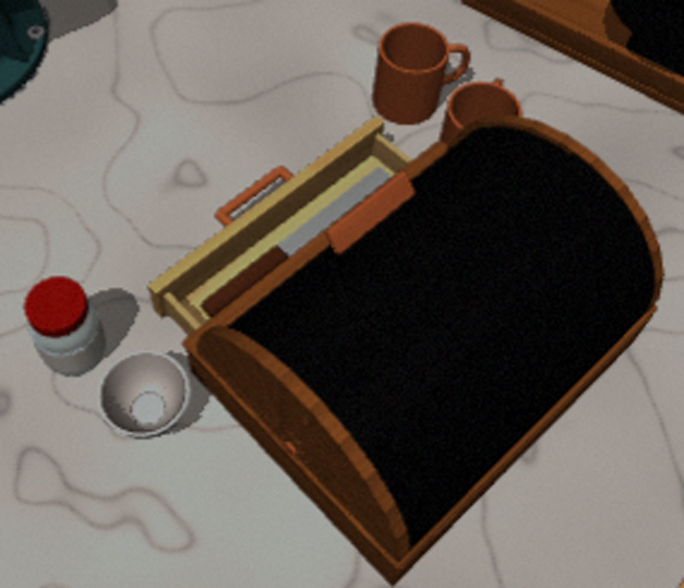

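The enlarged crops give clear points: base front corners, drawer front corners, bar and lip. Next I'll fit the bin pose, drawer opening and lid angle, and triangulate the neighbouring objects.

```bash
cat > h.py <<'E'
from workcell import manip
import numpy as np, cv2
from scipy.optimize import least_squares
from scipy.spatial.transform import Rotation as Ro
def proj(c,X):
    f=200/np.tan(np.radians(c['fov_y']/2));K=np.array([[f,0,c['cx']],[0,f,c['cy']],[0,0,1]])
    return cv2.projectPoints(np.array(X,float).reshape(-1,1,3),cv2.Rodrigues(c['R'])[0],c['t'],K,c['dist_coeffs'])[0].reshape(-1,2)
def ray(c,uv,z):
    f=200/np.tan(np.radians(c['fov_y']/2));d=c['R'].T@np.array([(uv[0]-c['cx'])/f,(uv[1]-c['cy'])/f,1]);o=-c['R'].T@c['t']
    return o+d*(z-o[2])/d[2]
S=lambda u,v:(u/2.8+140,v/2.8+80)
C=lambda u,v:(u/2.4+205,v/2.4+95)
def pts(d,l):
    lip=lambda r,y:[-r*np.cos(l+.227),y,.075+r*np.sin(l+.227)]
    return dict(bl=[-.15,.18,.075],br=[-.15,-.18,.075],dl=[-.15-d,.166,.063],dr=[-.15-d,-.166,.063],bar=[-.18-d,0,.0355],ll=lip(.1375,.05),lr=lip(.1375,-.05))
def world(p):
    P=pts(p[3],p[4]);R=Ro.from_euler('z',p[2]).as_matrix()
    return {k:R@np.array(v)+[p[0],p[1],0] for k,v in P.items()}
E
python3 - <<'E'
from h import *
cs=manip.get_calibration('side');cc=manip.get_calibration('scene')
obs=[(cs,'bl',S(187,332)),(cs,'br',S(625,312)),(cs,'dl',S(204,431)),(cs,'dr',S(611,409)),(cs,'bar',S(412,469)),(cs,'ll',S(331,198)),(cs,'lr',S(459,192)),
(cc,'br',C(187,345)),(cc,'dr',C(151,291)),(cc,'dl',C(380,123)),(cc,'ll',C(410,181)),(cc,'lr',C(333,244)),(cc,'bar',C(250,193))]
res=lambda p:np.concatenate([proj(c,world(p)[k])[0]-uv for c,k,uv in obs])
r=least_squares(res,[.75,0.05,0,.07,.7],loss='soft_l1');print(r.x);
for (c,k,_),e in zip(obs,res(r.x).reshape(-1,2)):print('side' if c is cs else 'scene',k,e.round(1))
for k,v in world(r.x).items():print(k,v.round(4))
# independent triangulation, lip middle, bar
def tri(a,b):
    return least_squares(lambda X:np.r_[proj(cs,X)[0]-a,proj(cc,X)[0]-b],[.7,0,.1]).x.round(4)
print('lip',tri(S(394,195),C(371,213)),'bar',tri(S(412,469),C(250,193)))
print('jarcap',tri(S(734,412),C(57,300)),'bowlrim',tri(S(685,330),C(145,385)),'mugnear rim',tri(S(75,452),C(413,48)),'mugfar',tri(S(110,325),C(484,106)))
np.save('p.npy',r.x)
E
```

```text
[ 0.74853393  0.0494702  -0.09598738  0.0816011   0.59084905]
side bl [-0.1  0.4]
side br [-1.5 -0.6]
side dl [-1.6 -1. ]
side dr [ 1.1 -1.4]
side bar [-0.2 -1.5]
side ll [-0.4 -0.4]
side lr [-0.1 -0.4]
scene br [-0.  -0.9]
scene dr [-1.7 -2.1]
scene dl [-2.  -3.7]
scene ll [-1.1  1. ]
scene lr [-1.   0.5]
scene bar [-0.  0.]
bl [0.6165 0.243  0.075 ]
br [ 0.582  -0.1153  0.075 ]
dl [0.5339 0.2369 0.063 ]
dr [ 0.5021 -0.0936  0.063 ]
bar [0.4881 0.0745 0.0355]
ll [0.6597 0.1083 0.1753]
lr [0.6502 0.0087 0.1753]
lip [0.6549 0.0595 0.1746] bar [0.4861 0.0753 0.0323]
jarcap [ 0.4657 -0.175   0.0987] bowlrim [ 0.5711 -0.1688  0.0479] mugnear rim [0.516  0.3254 0.0883] mugfar [0.6275 0.3033 0.0883]
```

```bash
cat >> h.py <<'E'
def b2w(p,x,y,z): return Ro.from_euler('z',p[2]).apply([x,y,z])+[p[0],p[1],0]
def rel(targets,p,s=None):
    s=s or manip.read_state();R0=Ro.from_quat(s['tool_rot'])
    a=p[2]; Rt=Ro.from_matrix(np.array([[-np.cos(a),-np.sin(a),0],[-np.sin(a),np.cos(a),0],[0,0,-1]]).T.T) # x=-binx,y=biny
    Rt=Ro.from_matrix(np.column_stack([[-np.cos(a),-np.sin(a),0],[-np.sin(a),np.cos(a),0],[0,0,-1]]))
    print('t',round(s['time_s'],2),'ee',s['ee_pos'].round(4),'F',s['ft_force'].round(1))
    for x in targets: print(np.round(R0.inv().apply(b2w(p,*x)-s['ee_pos'])*1e3,1).tolist(),(R0.inv()*Rt).as_rotvec().round(3).tolist())
def lipc(e): return [-.15*np.cos(e)+.0045*np.sin(e)-.004,0,.075+.15*np.sin(e)+.0045*np.cos(e)]
E
python3 - <<'E'
from h import *
p=np.load('p.npy');q=lipc(p[4]+.227);print(q)
rel([[q[0],0,.25],q],p)
E
```

```text
[np.float64(-0.10328529800156336), 0, np.float64(0.187528572374934)]
t 0.1 ee [0.2807 0.6409 0.2134] F [ 0.7 -0.1 -0.1]
[-567.7, -386.3, -36.3] [-0.001, -0.0, -0.317]
[-567.7, -386.2, 26.2] [-0.001, -0.0, -0.317]
```

Call:
{"op": "send_rows", "data": {
  "travel": [
    [0, 0, -37],
    [-568, -386, -37],
    [-568, -386, -37],
    [-568, -386, -37],
    [-568, -386, -37],
    [-568, -386, -37],
    [-568, -386, -37],
    [-568, -386, -37],
    [-568, -386, -37],
    [-568, -386, -37],
    [-568, -386, -37],
    [-568, -386, -37]
  ],
  "twist": [
    [0, 0, -0.1],
    [0, 0, -0.317],
    [0, 0, -0.317],
    [0, 0, -0.317],
    [0, 0, -0.317],
    [0, 0, -0.317],
    [0, 0, -0.317],
    [0, 0, -0.317],
    [0, 0, -0.317],
    [0, 0, -0.317],
    [0, 0, -0.317],
    [0, 0, -0.317]
  ],
  "jaw": [0, 0, 0, 0, 0, 0, 0, 0, 0, 0, 0, 0]
}}

```text
time_s: 1.1
ee_pos: [0.5253, 0.2512, 0.2509]
tool_rot: [0.048, 0.999, -0.0, -0.0]
ft_force: [1.0, -0.0, 0.2]
finger_gap: 0.0144
finger_force: 0.0
```

Run:
```python
from h import *
p=np.load('p.npy');q=lipc(p[4]+.227)
rel([[q[0],0,.25]],p)
```

```text
t 1.1 ee [0.5253 0.2512 0.2509] F [ 1.  -0.   0.2]
[-138.2, -179.4, 0.9] [-0.0, -0.0, 0.0]
```

Call:
{"op": "send_rows", "data": {
  "travel": [
    [-138, -179, 1],
    [-138, -179, 1],
    [-138, -179, 1],
    [-138, -179, 1],
    [-138, -179, 1],
    [-138, -179, 1],
    [-138, -179, 1],
    [-138, -179, 1],
    [-138, -179, 1]
  ],
  "twist": [
    [0, 0, 0],
    [0, 0, 0],
    [0, 0, 0],
    [0, 0, 0],
    [0, 0, 0],
    [0, 0, 0],
    [0, 0, 0],
    [0, 0, 0],
    [0, 0, 0]
  ],
  "jaw": [0, 0, 0, 0, 0, 0, 0, 0, 0]
}}

```text
time_s: 1.85
ee_pos: [0.6443, 0.0625, 0.2496]
tool_rot: [0.048, 0.999, 0.0, -0.0]
ft_force: [0.6, 0.2, 0.3]
finger_gap: 0.0007
finger_force: 0.0
```

Run:
```python
from h import *
p=np.load('p.npy');e=p[4]+.227;q=lipc(e)
rel([[q[0],0,.25],[q[0],0,q[2]+.006]]+[lipc(x) for x in np.linspace(e,.227,11)],p)
cv2.imwrite('pics/side1.png',cv2.resize(manip.grab_frame('side')[60:280,160:440],None,fx=2.5,fy=2.5))
```

```text
t 1.85 ee [0.6443 0.0625 0.2496] F [0.6 0.2 0.3]
[-1.7, -3.0, -0.4] [0.0, -0.001, 0.0]
[-1.7, -3.0, 56.1] [0.0, -0.001, 0.0]
[-1.7, -3.0, 62.1] [0.0, -0.001, 0.0]
[4.8, -3.0, 68.2] [0.0, -0.001, 0.0]
[10.9, -3.0, 74.6] [0.0, -0.001, 0.0]
[16.6, -3.0, 81.4] [0.0, -0.001, 0.0]
[21.9, -2.9, 88.5] [0.0, -0.001, 0.0]
[26.7, -2.9, 95.9] [0.0, -0.001, 0.0]
[31.1, -2.9, 103.6] [0.0, -0.001, 0.0]
[35.1, -2.9, 111.5] [0.0, -0.001, 0.0]
[38.6, -2.9, 119.7] [0.0, -0.001, 0.0]
[41.6, -2.9, 128.0] [0.0, -0.001, 0.0]
[44.1, -2.9, 136.5] [0.0, -0.001, 0.0]
```

View pics/side1.png

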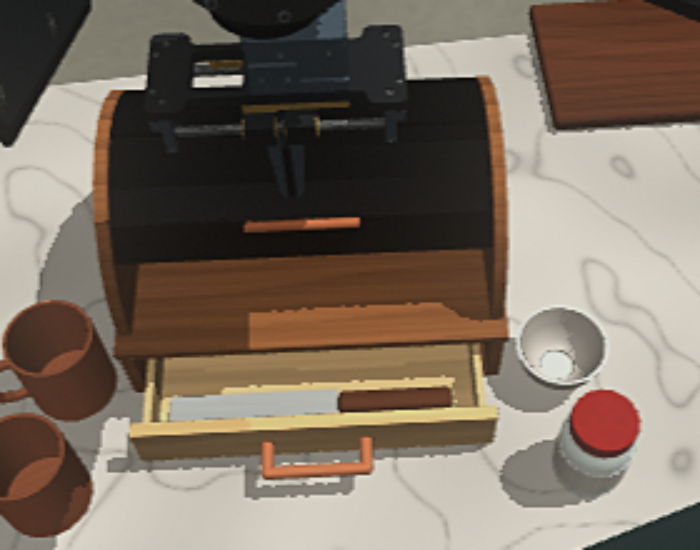

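The fingertips hang at about (290,190), above the lip at (300,225), and the neighbouring objects have not moved. I'll descend and follow the arc.

Call:
{"op": "send_rows", "data": {
  "travel": [
    [-1, -2, 20],
    [-1, -2, 40],
    [-1, -2, 50],
    [-1, -2, 54],
    [-1, -2, 58],
    [2, -2, 62],
    [5, -2, 66],
    [7, -2, 70],
    [10, -2, 74],
    [13, -2, 78],
    [16, -2, 81],
    [16, -2, 81]
  ],
  "twist": [
    [0, 0, 0],
    [0, 0, 0],
    [0, 0, 0],
    [0, 0, 0],
    [0, 0, 0],
    [0, 0, 0],
    [0, 0, 0],
    [0, 0, 0],
    [0, 0, 0],
    [0, 0, 0],
    [0, 0, 0],
    [0, 0, 0]
  ],
  "jaw": [0, 0, 0, 0, 0, 0, 0, 0, 0, 0, 0, 0]
}}

```text
time_s: 2.9
ee_pos: [0.6282, 0.0618, 0.1696]
tool_rot: [0.048, 0.999, 0.0, -0.0]
ft_force: [-1.5, 0.4, 2.6]
finger_gap: 0.0003
finger_force: 1.4
```

Run:
```python
from h import *
p=np.load('p.npy');e=p[4]+.227
rel([lipc(x) for x in np.linspace(e,.227,11)[3:]],p)
cv2.imwrite('pics/side2.png',cv2.resize(manip.grab_frame('side')[60:280,160:440],None,fx=2.5,fy=2.5))
```

```text
t 2.9 ee [0.6282 0.0618 0.1696] F [-1.5  0.4  2.6]
[0.6, -0.7, 1.3] [0.0, -0.0, 0.0]
[5.9, -0.7, 8.4] [0.0, -0.0, 0.0]
[10.8, -0.7, 15.8] [0.0, -0.0, 0.0]
[15.2, -0.7, 23.5] [0.0, -0.0, 0.0]
[19.1, -0.7, 31.4] [0.0, -0.0, 0.0]
[22.6, -0.7, 39.6] [0.0, -0.0, 0.0]
[25.6, -0.7, 47.9] [0.0, -0.0, 0.0]
[28.1, -0.7, 56.4] [0.0, -0.0, 0.0]
```

View pics/side2.png

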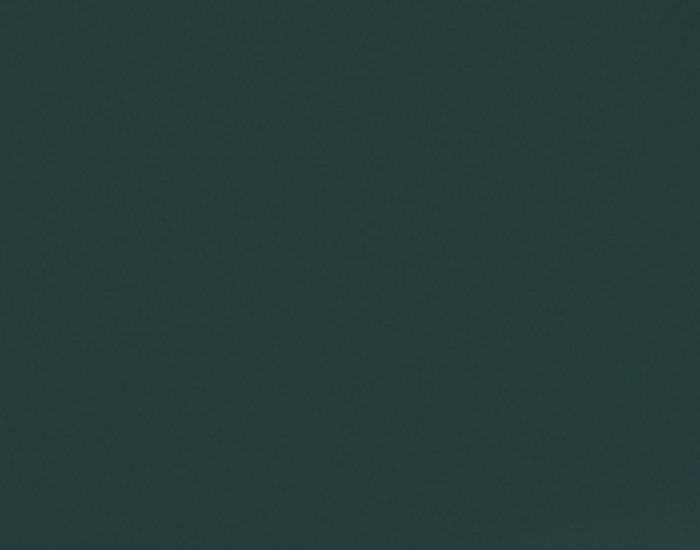

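The arm blocks the side view here. The force of about 3 N matches the lid moving, so I'll continue along the arc.

Call:
{"op": "send_rows", "data": {
  "travel": [
    [3, 0, 4],
    [6, 0, 8],
    [8, 0, 12],
    [11, 0, 16],
    [13, 0, 20],
    [15, 0, 24],
    [17, 0, 28],
    [19, 0, 32],
    [21, 0, 36],
    [23, 0, 40],
    [24, 0, 44],
    [25, 0, 47]
  ],
  "twist": [
    [0, 0, 0],
    [0, 0, 0],
    [0, 0, 0],
    [0, 0, 0],
    [0, 0, 0],
    [0, 0, 0],
    [0, 0, 0],
    [0, 0, 0],
    [0, 0, 0],
    [0, 0, 0],
    [0, 0, 0],
    [0, 0, 0]
  ],
  "jaw": [0, 0, 0, 0, 0, 0, 0, 0, 0, 0, 0, 0]
}}

```text
time_s: 3.95
ee_pos: [0.6037, 0.0637, 0.1214]
tool_rot: [0.048, 0.999, -0.0, -0.0]
ft_force: [0.0, -0.3, 1.4]
finger_gap: 0.0006
finger_force: 0.6
```

Run:
```python
from h import *
p=np.load('p.npy')
rel([lipc(.227)],p)
cv2.imwrite('pics/scene2.png',cv2.resize(manip.grab_frame('scene')[95:340,205:490],None,fx=2.4,fy=2.4))
```

```text
t 3.95 ee [0.6037 0.0637 0.1214] F [ 0.  -0.3  1.4]
[3.6, -0.3, 8.2] [-0.0, -0.0, 0.0]
```

View pics/scene2.png

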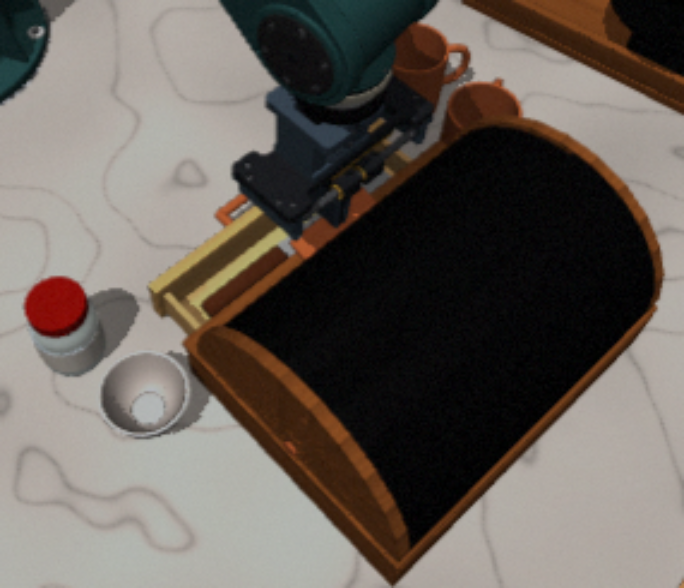

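The lip, at about (320,230), is now low in front and moving with the fingertips. I'll finish gently, stepping down 1–1.5 mm at a time until the stop.

Call:
{"op": "send_rows", "data": {
  "travel": [
    [1, 0, 2],
    [1.5, 0, 4],
    [2, 0, 5.5],
    [3, 0, 7],
    [3, 0, 8],
    [3, 0, 8.5],
    [3, 0, 9],
    [3, 0, 9]
  ],
  "twist": [
    [0, 0, 0],
    [0, 0, 0],
    [0, 0, 0],
    [0, 0, 0],
    [0, 0, 0],
    [0, 0, 0],
    [0, 0, 0],
    [0, 0, 0]
  ],
  "jaw": [0, 0, 0, 0, 0, 0, 0, 0]
}}

```text
time_s: 4.67
ee_pos: [0.6009, 0.064, 0.113]
tool_rot: [0.048, 0.999, -0.0, -0.0]
ft_force: [-2.1, -0.0, 4.0]
finger_gap: 0.0002
finger_force: 2.0
```

Call:
{"op": "send_rows", "data": {
  "travel": [
    [0, 0, 0.5],
    [0, 0, 1],
    [0, 0, 1.5],
    [0, 0, 2],
    [0, 0, 2]
  ],
  "twist": [
    [0, 0, 0],
    [0, 0, 0],
    [0, 0, 0],
    [0, 0, 0],
    [0, 0, 0]
  ],
  "jaw": [0, 0, 0, 0, 0]
}}

```text
time_s: 5.08
ee_pos: [0.6011, 0.064, 0.1124]
tool_rot: [0.048, 0.999, -0.0, -0.0]
ft_force: [-13.6, -1.0, 25.8]
finger_gap: 0.0002
finger_force: 12.8
```

The force rose to 26 N with no movement, so the lid is at its stop. I'll back off and go in front of the bar.

Call:
{"op": "send_rows", "data": {
  "travel": [
    [0, 0, -10],
    [0, 0, -40],
    [40, 0, -60],
    [80, 0, -60],
    [120, 0, -60],
    [150, 0, -60],
    [160, 0, -60],
    [160, 0, -60],
    [160, 0, -60]
  ],
  "twist": [
    [0, 0, 0],
    [0, 0, 0],
    [0, 0, 0],
    [0, 0, 0],
    [0, 0, 0],
    [0, 0, 0],
    [0, 0, 0],
    [0, 0, 0],
    [0, 0, 0]
  ],
  "jaw": [0, 0, 0, 0, 0, 0, 0, 0, 0]
}}

```text
time_s: 5.83
ee_pos: [0.4425, 0.0794, 0.1715]
tool_rot: [0.048, 0.999, 0.0, 0.001]
ft_force: [0.1, 0.2, 1.0]
finger_gap: 0.0002
finger_force: 0.0
```

Run:
```python
from h import *
p=np.load('p.npy');d=p[3]
rel([[-.222-d,0,.17],[-.222-d,0,.023],[-.202-d,0,.023],[-.202,0,.023]],p)
```

```text
t 5.83 ee [0.4425 0.0794 0.1715] F [0.1 0.2 1. ]
[-3.8, -0.5, 1.5] [0.0, 0.002, 0.0]
[-3.6, -0.5, 148.5] [0.0, 0.002, 0.0]
[-23.6, -0.5, 148.5] [0.0, 0.002, 0.0]
[-105.2, -0.6, 148.7] [0.0, 0.002, 0.0]
```

Call:
{"op": "send_rows", "data": {
  "travel": [
    [0, 0, 40],
    [0, 0, 80],
    [0, 0, 115],
    [0, 0, 135],
    [0, 0, 146],
    [0, 0, 148],
    [0, 0, 148],
    [0, 0, 148]
  ],
  "twist": [
    [0, 0.002, 0],
    [0, 0.002, 0],
    [0, 0.002, 0],
    [0, 0.002, 0],
    [0, 0.002, 0],
    [0, 0.002, 0],
    [0, 0.002, 0],
    [0, 0.002, 0]
  ],
  "jaw": [0, 0, 0, 0, 0, 0, 0, 0]
}}

```text
time_s: 6.5
ee_pos: [0.443, 0.0793, 0.0234]
tool_rot: [0.048, 0.999, 0.0, -0.001]
ft_force: [0.9, -0.1, -0.1]
finger_gap: 0.0005
finger_force: 0.0
```

Run:
```python
from h import *
p=np.load('p.npy');d=p[3]
rel([[-.202-d,0,.023],[-.202,0,.023]],p)
cv2.imwrite('pics/scene3.png',cv2.resize(manip.grab_frame('scene')[95:340,205:490],None,fx=2.4,fy=2.4))
```

```text
t 6.5 ee [0.443  0.0793 0.0234] F [ 0.9 -0.1 -0.1]
[-23.4, -0.4, 0.4] [0.0, -0.001, 0.0]
[-105.0, -0.4, 0.3] [0.0, -0.001, 0.0]
```

View pics/scene3.png

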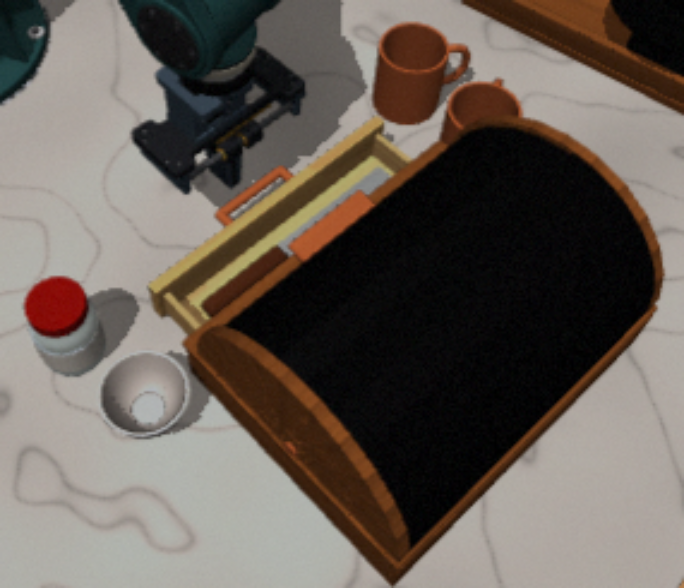

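The lid is shut, with its lip at about (333,225). The fingertips stand just in front of the bar at about (240,185), and the drawer is still open. I'll push it in slowly.

Call:
{"op": "send_rows", "data": {
  "travel": [
    [-10, 0, 0],
    [-17, 0, 0],
    [-23, 0, 0],
    [-29, 0, 0],
    [-35, 0, 0],
    [-41, 0, 0],
    [-47, 0, 0],
    [-53, 0, 0],
    [-59, 0, 0],
    [-65, 0, 0],
    [-71, 0, 0],
    [-75, 0, 0]
  ],
  "twist": [
    [0, 0, 0],
    [0, 0, 0],
    [0, 0, 0],
    [0, 0, 0],
    [0, 0, 0],
    [0, 0, 0],
    [0, 0, 0],
    [0, 0, 0],
    [0, 0, 0],
    [0, 0, 0],
    [0, 0, 0],
    [0, 0, 0]
  ],
  "jaw": [0, 0, 0, 0, 0, 0, 0, 0, 0, 0, 0, 0]
}}

```text
time_s: 7.55
ee_pos: [0.5171, 0.072, 0.0227]
tool_rot: [0.048, 0.999, 0.0, -0.001]
ft_force: [-2.4, -0.7, 0.3]
finger_gap: 0.0004
finger_force: 1.0
```

Call:
{"op": "send_rows", "data": {
  "travel": [
    [-5, 0, 0],
    [-10, 0, 0],
    [-15, 0, 0],
    [-19, 0, 0],
    [-22, 0, 0],
    [-24, 0, 0],
    [-25, 0, 0],
    [-26, 0, 0],
    [-26, 0, 0]
  ],
  "twist": [
    [0, 0, 0],
    [0, 0, 0],
    [0, 0, 0],
    [0, 0, 0],
    [0, 0, 0],
    [0, 0, 0],
    [0, 0, 0],
    [0, 0, 0],
    [0, 0, 0]
  ],
  "jaw": [0, 0, 0, 0, 0, 0, 0, 0, 0]
}}

```text
time_s: 8.3
ee_pos: [0.5405, 0.0697, 0.0225]
tool_rot: [0.048, 0.999, -0.0, -0.003]
ft_force: [-12.4, 1.5, 10.3]
finger_gap: 0.0005
finger_force: 6.3
```

Run:
```python
from h import *
p=np.load('p.npy')
rel([[-.202,0,.023]],p)
```

```text
t 8.3 ee [0.5405 0.0697 0.0225] F [-12.4   1.5  10.3]
[-7.1, -0.2, -0.6] [-0.0, -0.006, 0.0]
```

Run:
```python
from h import *
a=cv2.resize(manip.grab_frame('scene')[120:260,240:420],None,fx=3,fy=3)
b=cv2.resize(manip.grab_frame('wrist'),(540,338))
cv2.imwrite('pics/m4.png',np.hstack([a[:, :400],cv2.resize(b,(400,420))]) if 0 else np.vstack([a[:300,:540],b[:300]]))
```

```text
(no output)
```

View pics/m4.png

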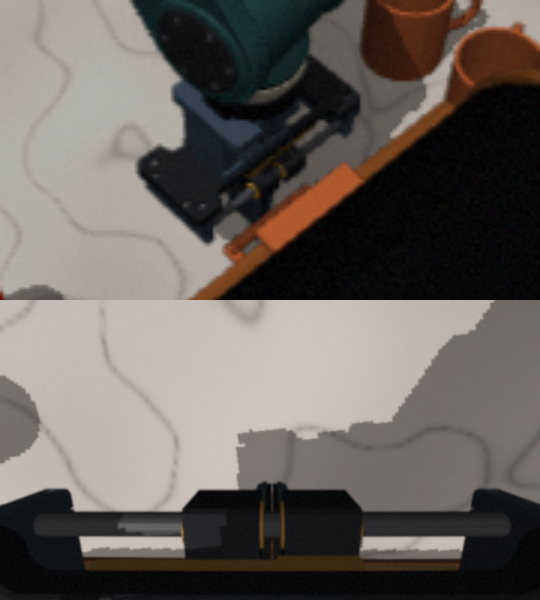

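The drawer front is out of sight under the base edge, but the tool stopped 7 mm short of the position I computed for home. I'll back away and measure the bar.

Call:
{"op": "send_rows", "data": {
  "travel": [
    [8, 0, 0],
    [30, 0, 0],
    [60, 0, -10],
    [70, 0, -50],
    [70, 0, -90],
    [60, 100, -130],
    [60, 140, -130],
    [60, 180, -130],
    [60, 220, -130],
    [60, 220, -130],
    [60, 220, -130]
  ],
  "twist": [
    [0, 0, 0],
    [0, 0, 0],
    [0, 0, 0],
    [0, 0, 0],
    [0, 0, 0],
    [0, 0, 0],
    [0, 0, 0],
    [0, 0, 0],
    [0, 0, 0],
    [0, 0, 0],
    [0, 0, 0]
  ],
  "jaw": [0, 0, 0, 0, 0, 0, 0, 0, 0, 0, 0]
}}

```text
time_s: 9.32
ee_pos: [0.5046, 0.2989, 0.154]
tool_rot: [0.047, 0.999, 0.001, 0.0]
ft_force: [0.3, -0.2, 0.6]
finger_gap: 0.0003
finger_force: 0.0
```

Run:
```python
from h import *
p=np.load('p.npy')
a=manip.grab_frame('side')[150:270,180:380];b=manip.grab_frame('scene')[140:260,240:440]
cv2.imwrite('pics/m5.png',np.vstack([cv2.resize(x,None,fx=2.5,fy=2.5,interpolation=2) for x in(a,b)]))
for d in(0,.008):
  for l in (0,.05):
    w=world([*p[:3],d,l])
    for k in('bar','dl','ll','lr'):
        print(d,l,k,((proj(manip.get_calibration('side'),w[k])[0]-[180,150])*2.5).round(1),((proj(manip.get_calibration('scene'),w[k])[0]-[240,140])*2.5+[0,300]).round(1))
```

```text
0 0 bar [265.6 160.5] [225.5 435.8]
0 0 dl [ 84.9 128. ] [359.2 349.7]
0 0 ll [204.   82.5] [297.4 396.4]
0 0 lr [313.9  76.9] [222.6 456.1]
0 0.05 bar [265.6 160.5] [225.5 435.8]
0 0.05 dl [ 84.9 128. ] [359.2 349.7]
0 0.05 ll [203.1  77. ] [299.3 393.5]
0 0.05 lr [313.6  71.3] [224.1 453.5]
0.008 0 bar [265.8 168. ] [220.2 431. ]
0.008 0 dl [ 84.3 135.5] [353.6 345.3]
0.008 0 ll [204.   82.5] [297.4 396.4]
0.008 0 lr [313.9  76.9] [222.6 456.1]
0.008 0.05 bar [265.8 168. ] [220.2 431. ]
0.008 0.05 dl [ 84.3 135.5] [353.6 345.3]
0.008 0.05 ll [203.1  77. ] [299.3 393.5]
0.008 0.05 lr [313.6  71.3] [224.1 453.5]
```

View pics/m5.png

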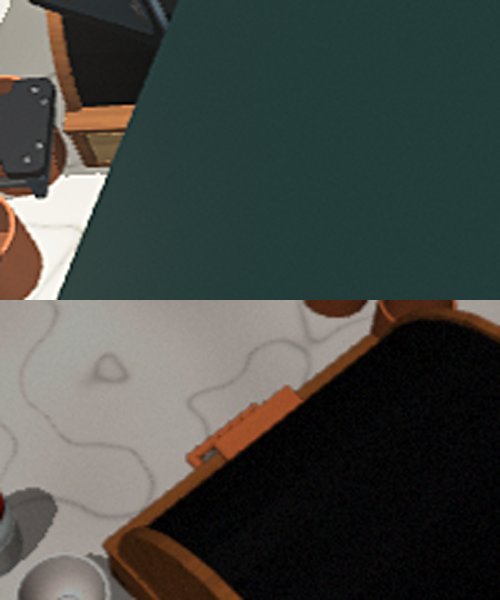

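The scene view shows the bar close to its home place, to within a few mm. I've used all my picture views, so I'll clear the arm and measure the bar by colour in the side frame, comparing it with the first frame.

Call:
{"op": "send_rows", "data": {
  "travel": [
    [0, 0, -40],
    [0, 40, -80],
    [0, 80, -80],
    [0, 120, -80],
    [0, 160, -80],
    [0, 200, -80],
    [0, 240, -80],
    [0, 280, -80],
    [0, 280, -80],
    [0, 280, -80]
  ],
  "twist": [
    [0, 0, 0],
    [0, 0, 0],
    [0, 0, 0],
    [0, 0, 0],
    [0, 0, 0],
    [0, 0, 0],
    [0, 0, 0],
    [0, 0, 0],
    [0, 0, 0],
    [0, 0, 0]
  ],
  "jaw": [0, 0, 0, 0, 0, 0, 0, 0, 0, 0]
}}

```text
time_s: 10.25
ee_pos: [0.5307, 0.5735, 0.2318]
tool_rot: [0.047, 0.999, -0.0, -0.001]
ft_force: [0.7, -0.8, 0.3]
finger_gap: 0.0003
finger_force: 0.0
```

Run:
```python
from h import *
p=np.load('p.npy');cs=manip.get_calibration('side')
im0=cv2.imread('pics/side0.png');im=manip.grab_frame('side');cv2.imwrite('pics/side6.png',im)
for n,I,r in(('start',im0,(232,262)),('now',im,(170,240))):
    print(n)
    for v in range(*r):
        row=I[v,281:292].mean(0); print(v,row.round().astype(int).tolist(),end=' ; ')
    print()
for d in(p[3],0,.007):
    w=world([*p[:3],d,0]);print(d,proj(cs,w['bar'])[0].round(1),'lip',proj(cs,(w['ll']+w['lr'])/2)[0].round(1))
```

```text
start
232 [35, 51, 64] ; 233 [37, 53, 66] ; 234 [38, 55, 68] ; 235 [38, 55, 68] ; 236 [38, 55, 67] ; 237 [39, 55, 68] ; 238 [40, 59, 72] ; 239 [38, 56, 70] ; 240 [39, 57, 71] ; 241 [85, 91, 94] ; 242 [85, 92, 95] ; 243 [84, 90, 94] ; 244 [83, 89, 88] ; 245 [113, 125, 135] ; 246 [49, 80, 150] ; 247 [61, 94, 164] ; 248 [62, 94, 161] ; 249 [43, 66, 115] ; 250 [26, 39, 65] ; 251 [149, 159, 160] ; 252 [154, 165, 170] ; 253 [108, 116, 120] ; 254 [83, 90, 93] ; 255 [88, 94, 98] ; 256 [87, 94, 97] ; 257 [80, 87, 90] ; 258 [144, 155, 159] ; 259 [151, 162, 166] ; 260 [148, 159, 164] ; 261 [148, 159, 163] ; 
now
170 [10, 12, 16] ; 171 [11, 13, 16] ; 172 [11, 13, 17] ; 173 [11, 13, 17] ; 174 [11, 13, 17] ; 175 [11, 13, 17] ; 176 [11, 14, 17] ; 177 [12, 14, 17] ; 178 [10, 12, 14] ; 179 [7, 6, 3] ; 180 [45, 71, 126] ; 181 [59, 92, 164] ; 182 [55, 87, 154] ; 183 [54, 86, 153] ; 184 [54, 86, 153] ; 185 [57, 90, 158] ; 186 [58, 91, 162] ; 187 [60, 93, 166] ; 188 [34, 51, 91] ; 189 [23, 33, 55] ; 190 [26, 41, 62] ; 191 [26, 41, 64] ; 192 [27, 43, 67] ; 193 [27, 42, 67] ; 194 [27, 43, 66] ; 195 [29, 45
[... 320 characters left out ...]
 31, 47] ; 213 [44, 52, 60] ; 214 [92, 95, 89] ; 215 [54, 82, 144] ; 216 [64, 98, 173] ; 217 [63, 96, 167] ; 218 [47, 71, 124] ; 219 [20, 33, 63] ; 220 [125, 134, 136] ; 221 [147, 157, 161] ; 222 [146, 157, 161] ; 223 [118, 127, 131] ; 224 [79, 85, 89] ; 225 [84, 90, 94] ; 226 [81, 88, 92] ; 227 [79, 86, 89] ; 228 [152, 163, 168] ; 229 [144, 155, 159] ; 230 [143, 153, 158] ; 231 [143, 153, 157] ; 232 [143, 153, 158] ; 233 [143, 153, 158] ; 234 [143, 153, 158] ; 235 [143, 153, 158] ; 236 [143, 154, 158] ; 237 [144, 155, 159] ; 238 [145, 155, 160] ; 239 [145, 156, 161] ; 
0.08160109928870432 [286.9 246. ] lip [283.6 181.9]
0 [286.3 214.2] lip [283.6 181.9]
0.007 [286.3 216.8] lip [283.6 181.9]
```

Run:
```python
from h import *
p=np.load('p.npy');cs=manip.get_calibration('side')
rel([[-.25,0,.22],[-.25,0,.022],[-.2,0,.022]],p)
for x in([-.15,0,.075],[-.15,0,.063],[-.15,0,.008],[-.153,0,.063],[-.157,0,.063]):print(x,proj(cs,b2w(p,*x))[0].round(1))
c=manip.get_calibration('wrist');print('cam',(-c['R'].T@c['t']).round(3))
```

```text
t 10.3 ee [0.5307 0.5722 0.2319] F [ 0.4 -1.3 -1.1]
[-16.7, -499.4, 12.4] [-0.001, -0.003, 0.001]
[-17.2, -499.2, 210.4] [-0.001, -0.003, 0.001]
[-67.2, -499.2, 210.2] [-0.001, -0.003, 0.001]
[-0.15, 0, 0.075] [284.8 194.9]
[-0.15, 0, 0.063] [285.2 197.5]
[-0.15, 0, 0.008] [286.8 208.7]
[-0.153, 0, 0.063] [285.2 198.6]
[-0.157, 0, 0.063] [285.2 200. ]
cam [0.466 0.578 0.403]
```

It's inconclusive, somewhere between 0 and 4 mm open. I'll push again with the tool tilted so the gripper body stays well away from the lip.

Call:
{"op": "send_rows", "data": {
  "travel": [
    [30, -40, 0],
    [30, -80, 0],
    [30, -120, 0],
    [30, -160, 0],
    [30, -200, 0],
    [20, -240, 0],
    [0, -280, 5],
    [-17, -320, 10],
    [-17, -360, 12],
    [-17, -400, 12],
    [-17, -440, 12],
    [-17, -480, 12]
  ],
  "twist": [
    [0, 0, 0],
    [0, 0, 0],
    [0, 0, 0],
    [0, 0, 0],
    [0, 0, 0],
    [0, 0, 0],
    [0, -0.05, 0],
    [0, -0.1, 0],
    [0, -0.15, 0],
    [0, -0.2, 0],
    [0, -0.25, 0],
    [0, -0.3, 0]
  ],
  "jaw": [0, 0, 0, 0, 0, 0, 0, 0, 0, 0, 0, 0]
}}

```text
time_s: 11.3
ee_pos: [0.4998, 0.0903, 0.2205]
tool_rot: [0.048, 0.988, -0.008, 0.149]
ft_force: [1.3, -0.6, 0.6]
finger_gap: 0.0002
finger_force: 0.0
```

Run:
```python
from h import *
p=np.load('p.npy')
rel([[-.25,0,.12],[-.25,0,.022],[-.21,0,.022],[-.2,0,.022]],p)
```

```text
t 11.3 ee [0.4998 0.0903 0.2205] F [ 1.3 -0.6  0.6]
[28.3, -16.7, 96.4] [-0.001, 0.301, -0.001]
[57.3, -16.6, 190.1] [-0.001, 0.301, -0.001]
[19.1, -16.6, 201.9] [-0.001, 0.301, -0.001]
[9.6, -16.6, 204.9] [-0.001, 0.301, -0.001]
```

Call:
{"op": "send_rows", "data": {
  "travel": [
    [15, -16, 35],
    [28, -17, 70],
    [35, -17, 100],
    [45, -17, 135],
    [52, -17, 170],
    [57, -17, 187],
    [57, -17, 190],
    [57, -17, 190],
    [45, -17, 194],
    [33, -17, 197.5],
    [25, -17, 200],
    [22, -17, 201]
  ],
  "twist": [
    [0, 0, 0],
    [0, 0, 0],
    [0, 0, 0],
    [0, 0, 0],
    [0, 0, 0],
    [0, 0, 0],
    [0, 0, 0],
    [0, 0, 0],
    [0, 0, 0],
    [0, 0, 0],
    [0, 0, 0],
    [0, 0, 0]
  ],
  "jaw": [0, 0, 0, 0, 0, 0, 0, 0, 0, 0, 0, 0]
}}

```text
time_s: 12.3
ee_pos: [0.5459, 0.076, 0.0402]
tool_rot: [0.049, 0.99, -0.013, 0.135]
ft_force: [0.8, -0.7, -1.0]
finger_gap: 0.0004
finger_force: 0.0
```

Call:
{"op": "send_rows", "data": {
  "travel": [
    [-2, 0, 0.6],
    [-4, 0, 1.2],
    [-6, 0, 1.8],
    [-7, 0, 2.1],
    [-7, 0, 2.1]
  ],
  "twist": [
    [0, 0, 0],
    [0, 0, 0],
    [0, 0, 0],
    [0, 0, 0],
    [0, 0, 0]
  ],
  "jaw": [0, 0, 0, 0, 0]
}}

```text
time_s: 12.72
ee_pos: [0.5509, 0.0757, 0.0393]
tool_rot: [0.048, 0.99, -0.013, 0.134]
ft_force: [0.9, 0.2, 0.3]
finger_gap: 0.0001
finger_force: 0.0
```

Run:
```python
from h import *
p=np.load('p.npy')
rel([[-.2,0,.022]],p)
```

```text
t 12.72 ee [0.5509 0.0757 0.0393] F [0.9 0.2 0.3]
[5.4, -7.0, 16.6] [-0.013, 0.269, -0.002]
```

Full tilt doesn't reach that low. I'll back off and reduce the tilt.

Call:
{"op": "send_rows", "data": {
  "travel": [
    [10, 0, -10],
    [25, 0, -20],
    [40, 0, -25],
    [40, 0, -25],
    [40, 0, -25]
  ],
  "twist": [
    [0, 0, 0],
    [0, 0.05, 0],
    [0, 0.1, 0],
    [0, 0.15, 0],
    [0, 0.15, 0]
  ],
  "jaw": [0, 0, 0, 0, 0]
}}

```text
time_s: 13.13
ee_pos: [0.5067, 0.0806, 0.0534]
tool_rot: [0.049, 0.997, -0.009, 0.059]
ft_force: [-0.2, -0.5, 0.2]
finger_gap: 0.0003
finger_force: 0.0
```

Run:
```python
from h import *
p=np.load('p.npy')
rel([[-.24,0,.022],[-.21,0,.022],[-.2,0,.022]],p);print(manip.read_state()['joint_positions'].round(2))
```

```text
t 13.13 ee [0.5067 0.0806 0.0534] F [-0.2 -0.5  0.2]
[0.0, -7.4, 31.7] [-0.012, 0.119, -0.003]
[-29.8, -7.3, 35.3] [-0.012, 0.119, -0.003]
[-39.7, -7.2, 36.4] [-0.012, 0.119, -0.003]
[ 0.13  0.32  2.22 -0.08  0.49 -1.27]
```

Call:
{"op": "send_rows", "data": {
  "travel": [
    [0, -7, 15],
    [0, -7, 28],
    [0, -7, 32],
    [-10, -7, 33],
    [-18, -7, 34],
    [-23, -7, 34.5],
    [-26, -7, 35],
    [-26, -7, 35]
  ],
  "twist": [
    [0, 0, 0],
    [0, 0, 0],
    [0, 0, 0],
    [0, 0, 0],
    [0, 0, 0],
    [0, 0, 0],
    [0, 0, 0],
    [0, 0, 0]
  ],
  "jaw": [0, 0, 0, 0, 0, 0, 0, 0]
}}

```text
time_s: 13.8
ee_pos: [0.5362, 0.07, 0.0217]
tool_rot: [0.049, 0.997, -0.009, 0.06]
ft_force: [-0.6, 0.4, 0.2]
finger_gap: 0.0004
finger_force: 0.0
```

Run:
```python
from h import *
p=np.load('p.npy')
rel([[-.2,0,.022]],p)
```

```text
t 13.8 ee [0.5362 0.07   0.0217] F [-0.6  0.4  0.2]
[-13.2, -0.0, 1.3] [-0.013, 0.121, -0.003]
```

Call:
{"op": "send_rows", "data": {
  "travel": [
    [-2, 0, 0.2],
    [-4, 0, 0.5],
    [-6, 0, 0.7],
    [-7, 0, 0.8],
    [-8, 0, 1],
    [-8, 0, 1]
  ],
  "twist": [
    [0, 0, 0],
    [0, 0, 0],
    [0, 0, 0],
    [0, 0, 0],
    [0, 0, 0],
    [0, 0, 0]
  ],
  "jaw": [0, 0, 0, 0, 0, 0]
}}

```text
time_s: 14.3
ee_pos: [0.5418, 0.0691, 0.0207]
tool_rot: [0.049, 0.997, -0.01, 0.058]
ft_force: [-6.5, 1.1, 4.3]
finger_gap: 0.0005
finger_force: 2.7
```

Call:
{"op": "send_rows", "data": {
  "travel": [
    [-1, 0, 0.1],
    [-2, 0, 0.2],
    [-3, 0, 0.3],
    [-3, 0, 0.3]
  ],
  "twist": [
    [0, 0, 0],
    [0, 0, 0],
    [0, 0, 0],
    [0, 0, 0]
  ],
  "jaw": [0, 0, 0, 0]
}}

```text
time_s: 14.63
ee_pos: [0.5421, 0.0688, 0.0201]
tool_rot: [0.049, 0.997, -0.01, 0.055]
ft_force: [-19.3, 5.7, 13.0]
finger_gap: 0.0001
finger_force: 9.4
```

The push stopped firmly at the same place with the body tilted clear, so this is the drawer's own stop. I'll retract, check numerically and hand in.

Call:
{"op": "send_rows", "data": {
  "travel": [
    [8, 0, 0],
    [30, 0, 0],
    [50, 0, -15],
    [50, 0, -50],
    [50, 0, -90],
    [50, 0, -130],
    [50, 30, -165],
    [50, 70, -200],
    [50, 110, -200],
    [50, 150, -200],
    [50, 190, -200],
    [50, 230, -200]
  ],
  "twist": [
    [0, 0, 0],
    [0, 0, 0],
    [0, 0, 0],
    [0, 0, 0],
    [0, 0, 0],
    [0, 0, 0],
    [0, 0, 0],
    [0, 0, 0],
    [0, 0, 0],
    [0, 0, 0],
    [0, 0, 0],
    [0, 0, 0]
  ],
  "jaw": [0, 0, 0, 0, 0, 0, 0, 0, 0, 0, 0, 0]
}}

```text
time_s: 15.63
ee_pos: [0.4953, 0.3037, 0.2116]
tool_rot: [0.049, 0.997, -0.009, 0.06]
ft_force: [1.1, -1.4, -0.7]
finger_gap: 0.0004
finger_force: 0.0
```

Call:
{"op": "send_rows", "data": {
  "travel": [
    [0, 40, 0],
    [0, 80, 0],
    [0, 120, 0],
    [0, 160, 0],
    [0, 200, 0],
    [0, 240, 0],
    [0, 280, 0],
    [0, 280, 0],
    [0, 280, 0]
  ],
  "twist": [
    [0, 0, 0],
    [0, 0, 0],
    [0, 0, 0],
    [0, 0, 0],
    [0, 0, 0],
    [0, 0, 0],
    [0, 0, 0],
    [0, 0, 0],
    [0, 0, 0]
  ],
  "jaw": [0, 0, 0, 0, 0, 0, 0, 0, 0]
}}

```text
time_s: 16.38
ee_pos: [0.5227, 0.5815, 0.2064]
tool_rot: [0.048, 0.997, -0.009, 0.059]
ft_force: [0.6, -1.8, -0.5]
finger_gap: 0.0004
finger_force: 0.0
```

Run:
```python
from h import *
im=manip.grab_frame('side');old=cv2.imread('pics/side6.png').astype(int);s0=cv2.imread('pics/side0.png').astype(int)
def cop(I,v0,v1):
    B=I[v0:v1,281:292].astype(float).mean(1);w=np.clip(B[:,2]-1.6*B[:,1],0,None)*(B[:,2]>100);return (w*np.arange(v0,v1)).sum()/w.sum()
for I in(old,im):print('lip',cop(I,176,192),'bar',cop(I,210,223))
for n,(a,b,c,d) in dict(mugs=(180,275,142,208),jarbowl=(180,260,362,420)).items():
    df=np.abs(im.astype(int)-s0)[a:b,c:d].max(2);print(n,(df>40).mean().round(3))
print(manip.read_state()['ee_pos'],manip.read_state()['time_s'])
```

```text
lip 183.57212103407755 bar 216.4209960587603
lip 183.61618103830793 bar 216.4362657091562
mugs 0.004
jarbowl 0.0
[0.52281541 0.58002393 0.20652197] 16.4333
```

```bash
python3 -c "
from workcell import manip
print(manip.finish_job())"
```

```text
the job is handed in; nothing more can be done
None
```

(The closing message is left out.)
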